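# Refit the latch knob on the drinks trolley's drawer

## Robot

A 6-joint arm with a two-finger parallel gripper is mounted at the origin on the work surface. World frame = base frame: x ahead of the robot, y to its left, z up, the work surface at z = 0. Lengths are in m, angles in rad, forces in N, time in s.
With the tool pointing down it reaches from about 0.35 to 0.775 m from the base axis. Payload 7.3 kg.
Tool frame: the origin (TCP) lies at the very end of the fingers, on their centre line; the grasp point (between the pads) lies 19 mm behind it (pinch_z is the distance from the TCP to the grasp point, in m); z points along the fingers, y is the line along which they close (so a half turn about z gives the same grasp; the last joint's range is limited). The gripper opens to 92 mm and grips with 3 to 60 N. Pads are 19 mm wide; open, the fingers measure 130 mm over their backs; the gripper's body (75 mm by 190 mm) begins 47 mm behind the grasp point.
Start: joints at [-1.385, 0.342, 1.524, -0, 1.275, -0.146], TCP at [0.171, -0.496, 0.227] pointing down, gripper open.
Joint ranges: [-2.53, 2.53], [-0.77, 2.02], [0.04, 2.7], [-1, 4.14], [0.28, 2.66], [-3.11, 3.11]. Speed limits (rad/s): [2.57, 2.57, 3.14, 3.14, 3.14, 3.14].

## Interface

Orientations are given as [roll, pitch, yaw] about the fixed x, y, z axes, in that order (R = Rz(yaw) Ry(pitch) Rx(roll)).
In Python, from cell import * gives the robot as it stands.
- The arm moves only by the tool arm_command, never from a script. Its arguments are lists of equal length, an entry for each row: "fingers": the gripper command: -1 is fully open, 1 is shut, values between are in proportion; "travel": the shift along the tool's x, y, z in m, a list of three; "dr": the turn, a rotation vector about the tool's x, y, z in degrees, a list of three. In form: {"fingers": [fingers, ...], "travel": [[x, y, z], ...], "dr": [[wx, wy, wz], ...]}. A call has 1 to 8 rows; each row is the pose to reach, as a shift and turn from the pose commanded when the call began, along the tool's axes at that moment; what a row does not reach only later rows make up. A row lasts 1/12 s, in which the tool goes at most 41.7 mm and 7.16 degrees, less where a joint would pass 70% of its speed; a pose out of reach is approached as far as the arm can. A call with a gripper value outside its range is refused whole. The fingers move at their own pace and stop on an object; "squeeze" is the grip in N (left out, the last holds). Time passes only in rows, so rows that repeat a pose let the fingers close. It gives the time, the measured TCP pose, the force, the opening and the grip force at its end, in the units of the state.
- observe(): the state, without advancing time (a new reading comes with each control period).
- read_camera(name): name is "scene" or "top" or "wrist"; returns a dict with "color" (384x512x3 uint8, blue, green, red), "z_map" (384x512 float32, m along the optical axis (not along the pixel's ray), 0 where there is no reading), "fx", "fy", "cx", "cy" (pixels), "R" (3x3) and "t" (3): a world point X has camera coordinates R X + t. Camera axes: x right, y down, z forward; pixel columns grow to the right and rows downward; lengths in m; the calibration is good to about 2 mm. A picture is of the moment at which its call begins.
- hand_in(): hands the job in; it is judged then, once.
The state is a dict: "time": time; "qpos": joint angles; "qvel": joint speeds; "joint_efforts": joint torques, N m; "tool_pos": TCP position; "tool_rot": TCP orientation; "contact_force": force on the tool from outside, world axes, zero at the start; "torque": the same for the moment, N m; "opening": finger opening in m; "grip_force": force on a finger pad.
Only numpy, scipy, OpenCV 4.12 (cv2) and the standard library are available. Lean on these libraries where they do the work, as an engineer would, in place of code of your own. Each camera call takes 0.05 s, during which the arm holds its last target. There are 200 camera calls.

## Task

The turning knob has come off the latch of the little drawer unit on the drinks trolley: put it back on its D-shaped spindle, feeling for the flat with a light touch instead of forcing it, and push it straight down until it snaps fully home. Then turn it clockwise until its pointer lines up with the raised bar on the unit, so that the drawer is locked, and let go. Never bear down hard on the spindle, and leave the strainer, shaker, beaker and pitcher standing where they are.

Things in the scene. Friction and masses are not known exactly. Their poses are not given: they have to be found in the camera images.
- knob_center (a point): Centre of the loose knob, on its axis, 20 mm above its underside. Black plastic, round, 46 mm across, 40 mm high, about 70 g; at the start it stands bore-down on the trolley top. z is its axis (up); x points the way its pointer points (a white ridge along one radius of the top). Grip it across its round side, at any angle.
- knob: The same knob, origin at the centre of its underside, same axes. In the underside is a D-shaped bore: round part 21.4 mm across, flat 4.6 mm from the axis on the +x (pointer) side. The D is a lip 6 mm deep; above it the hole is 29 mm across, up to 24 mm from the underside.
- knob_mark (a point): Outer end of the pointer ridge on the knob's top: 18 mm from the knob's axis along its x, 22.5 mm above the knob's centre. Same axes as the knob.
- seat (a point): Where the knob's underside sits when fully home: on the spindle's axis, on top of a fixed round boss (40 mm across, 4 mm high) on the drawer unit, 94 mm above the trolley top. Fully home, the knob's centre is 20 mm above this point. z is the spindle's axis (up); -x points to the locked mark. More than 35 N between knob and unit or spindle counts as forcing it.
- shaft_top (a point): Centre of the top of the steel D-shaft, 22 mm above the seat; axes are the unit's, NOT the shaft's. Shaft 20 mm across, flat 4 mm from its axis, 1 mm bevel at the round back of its top, none at the flat. The flat's angle is not in the readings: at the start it faces 0.35 to 1.9 rad counter-clockwise (from above) of the locked mark; the knob enters only with its pointer that way, within about 0.1 rad.
- shaft_balls (a point): On the shaft's axis, 9.7 mm above the seat, level with two spring balls in the shaft's sides. Once the flat is found the knob drops freely for 9 mm, then the balls resist with about 8 to 13 N; over the last 4 mm they snap past the lip. The shaft turns stiffly (0.1 N m) and stays put under a light touch; clockwise it stops 0.08 rad past the mark, the other way at 2.05 rad.
- lock_mark (a point): Middle of the locked mark, a black raised bar 20 mm long, 6 mm wide and 3 mm high on the unit's deck, 40 mm from the spindle's axis towards the drawer front.
- unit: The grey drawer unit, fixed, drawer shut: 200 mm along its x, 220 mm along y, 90 mm high; origin at the centre of its underside, drawer front towards -x. The spindle stands midway across, 60 mm behind the front edge.
- strainer_center (a point): Bystander: centre of a hawthorne strainer lying flat, steel disc 84 mm across, 10 mm high, with a flat handle reaching 142 mm from its centre along its x. It lies on the other side of the unit from the knob.
- shaker: Bystander: stainless shaker tin, 90 mm across its rim, 165 mm high; origin at the centre of its underside.
- beaker: Bystander: glass mixing beaker, 90 mm across its rim, 125 mm high; origin at the centre of its underside.
- pitcher: Bystander: white ceramic pitcher, up to 110 mm across, 170 mm high, with a handle reaching 94 mm along its y; origin at the centre of its underside.
Not all that is in view belongs to the job. There is more than one size of the knob; the one meant has the size given above.

How it is judged:
By the outcome, as a careful person would: the job done as asked, in the order asked, and still so for the second after the job is handed in, with the robot touching nothing.
It also fails if it takes over 72 s, if anything falls off the work surface, if the arm or the gripper's body presses on something with over 40 N, if the wrist force passes 120 N, or if a joint passes its speed limit or range.

## Working session

There is one attempt and no reset: what is moved stays moved. The work goes in short steps, Python scripts to look and compute and a tool call to move; the robot and the scene stay as the last step left them, time stands still between calls to the robot, and variables do not carry over. Pictures are saved under pics/ and viewed, at most 10 in all, crops included, and the job is handed in when it is done.

Besides the shell and the picture viewer there is one more tool, called as name(argument=value, ...) on one line, values as JSON. arm_command: Moves the arm, as the interface text tells. Its arguments: {"type":"object","properties":{"fingers":{"type":"array","items":{"type":"number"}},"travel":{"type":"array","items":{"type":"array","items":{"type":"number"}}},"dr":{"type":"array","items":{"type":"array","items":{"type":"number"}}},"squeeze":{"type":"number"}},"required":["fingers","travel","dr"]}

```bash
mkdir -p pics; ls
python3 - <<'E'
from cell import *
import cv2,numpy as np
s=observe(); print({k:np.round(v,3).tolist() for k,v in s.items()})
for n in("scene","top"):
    c=read_camera(n); cv2.imwrite(f"pics/{n}0.png",c["color"]); np.savez(f"{n}0.npz",**c); print(n,c["fx"],(-c["R"].T@c["t"]).round(3),c["R"].round(3).tolist())
E
```

```text
pics
{'time': 0.0, 'qpos': [-1.385, 0.343, 1.525, 0.0, 1.275, -0.146], 'qvel': [0.001, 0.002, -0.0, -0.0, -0.0, -0.0], 'joint_efforts': [-0.001, -43.124, -24.422, 0.072, 0.056, -0.0], 'tool_pos': [0.171, -0.496, 0.226], 'tool_rot': [-3.14, -0.0, 0.332], 'contact_force': [-0.247, -0.215, 0.608], 'torque': [0.004, 0.03, -0.033], 'grip_force': 0.0, 'opening': 0.092}
scene 470.0358290556908 [ 1.504 -0.11   1.185] [[0.037, 0.999, 0.016], [0.771, -0.019, -0.636], [-0.635, 0.036, -0.771]]
top 432.1481306455745 [ 0.443 -0.04   1.217] [[-0.0, -1.0, -0.005], [-0.99, 0.001, -0.141], [0.141, 0.005, -0.99]]
```

View pics/top0.png

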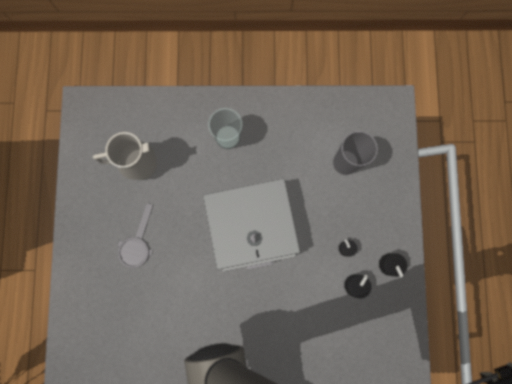

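View pics/scene0.png

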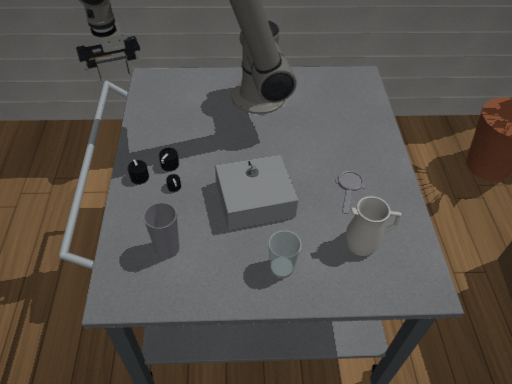

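Top view: three dark knobs at about (348,247), (358,285) and (393,264). The spindle is at (254,238), the lock bar at (257,254), the strainer at (135,250), the pitcher at (124,150), the beaker at (226,128) and the shaker at (359,150). I'll measure the knobs.

```bash
cat > h.py <<'E'
import numpy as np,cv2
def load(f): return dict(np.load(f))
def world(c):
    z=c["z_map"]; v,u=np.mgrid[:z.shape[0],:z.shape[1]]
    P=np.stack([(u-c["cx"])/c["fx"]*z,(v-c["cy"])/c["fy"]*z,z],-1)
    return (P-c["t"])@c["R"]
def ray(c,u,v,h):
    d=c["R"].T@np.array([(u-c["cx"])/c["fx"],(v-c["cy"])/c["fy"],1.]); o=-c["R"].T@c["t"]
    return o+d*(h-o[2])/d[2]
E
python3 - <<'E'
from h import *
c=load("top0.npz"); W=world(c)
g=c["color"].max(2)
print("table z",np.median(W[300:310,150:160,2]))
sub=np.zeros(g.shape,bool); sub[225:310,325:420]=1
m=((W[...,2]>.02)&(W[...,2]<.08)&sub).astype(np.uint8)
n,l,st,ce=cv2.connectedComponentsWithStats(m)
for i in range(1,n):
    if st[i,4]<30: continue
    q=l==i; zt=np.percentile(W[q][:,2],70); t=q&(abs(W[...,2]-zt)<.004)
    ys,xs=np.where(t); (u,v),r=cv2.minEnclosingCircle(np.c_[xs,ys].astype(np.float32))
    X=W[t]; ar=t.sum()
    print("knob",ce[i].round(1),"top z",zt.round(4),"top ctr",ray(c,u,v,zt).round(4),"diam circ",(2*r*c["z_map"][t].mean()/c["fx"]).round(4),"area diam",(2*np.sqrt(ar/np.pi)*c["z_map"][t].mean()/c["fx"]).round(4), "n",ar)
    w=t&(g>90); ys,xs=np.where(w); 
    if len(xs): print("  ridge px",xs.mean(),ys.mean(),len(xs))
im=cv2.resize(c["color"][225:310,325:420],None,fx=4,fy=4,interpolation=cv2.INTER_CUBIC)
im2=cv2.resize(c["color"][175:275,195:305],None,fx=3.4,fy=3.4,interpolation=cv2.INTER_CUBIC)
im2=im2[:340,:400]; a=np.zeros((340,380+im2.shape[1],3),np.uint8); a[:340,:380]=im; a[:im2.shape[0],380:]=im2
cv2.imwrite("pics/crop1.png",cv2.convertScaleAbs(a,alpha=1.4))
E
```

```text
table z 0.0007551861181281992
knob [348.5 247.5] top z 0.0419 top ctr [ 0.4737 -0.304   0.0419] diam circ 0.0483 area diam 0.0432 n 201
  ridge px 346.82758620689657 243.0344827586207 29
knob [394.  264.3] top z 0.056 top ctr [ 0.4259 -0.4224  0.056 ] diam circ 0.0678 area diam 0.0582 n 378
  ridge px 399.0952380952381 270.92857142857144 42
knob [358.7 285.5] top z 0.056 top ctr [ 0.3719 -0.3268  0.056 ] diam circ 0.0646 area diam 0.0594 n 399
  ridge px 363.4222222222222 280.4222222222222 45
```

View pics/crop1.png

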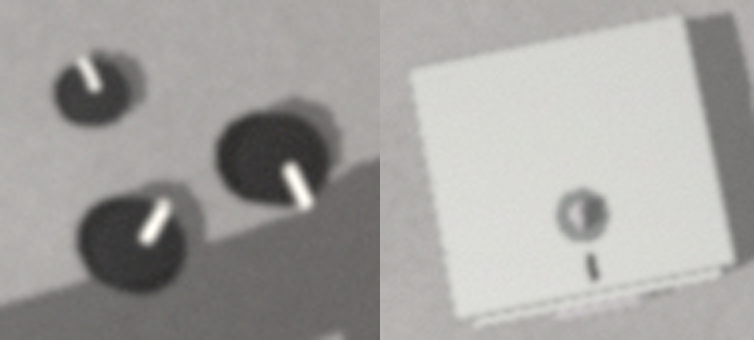

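The knobs are at (348,247), (358,285) and (393,264). The one meant is (348,247), because it measures about 46 mm across and 41 mm high, while the other two are about 60 mm across and 55 mm high. The crop confirms this: it is the smallest, with its ridge pointing up and left. Next I'll look with the wrist camera.

arm_command(fingers=[-1, -1, -1, -1, -1, -1, -1, -1], travel=[[0.32, -0.1, -0.02], [0.32, -0.1, -0.02], [0.32, -0.1, -0.02], [0.32, -0.1, -0.02], [0.32, -0.1, -0.02], [0.32, -0.1, -0.02], [0.32, -0.1, -0.02], [0.32, -0.1, -0.02]], dr=[[0, 0, 0], [0, 0, 0], [0, 0, 0], [0, 0, 0], [0, 0, 0], [0, 0, 0], [0, 0, 0], [0, 0, 0]], squeeze=20)

```text
time: 0.77
tool_pos: [0.4402, -0.2974, 0.2465]
tool_rot: [-3.141, 0.0, 0.332]
contact_force: [0.9, -1.0, 0.1]
opening: 0.0918
grip_force: 0.0
```

Run:
```python
from cell import *
from h import *
c=read_camera("wrist"); np.savez("w1.npz",**c); cv2.imwrite("pics/w1.png",c["color"])
s=observe(); print(s["tool_pos"],s["tool_rot"],s["qpos"],(-c["R"].T@c["t"]).round(3),c["R"][2].round(3))
```

```text
[ 0.44559056 -0.29280151  0.24690624] [-3.14050573 -0.00457794  0.33637956] [-0.72787331  0.34090458  1.46873635  0.00466422  1.33068365  0.50543464] [ 0.517 -0.271  0.404] [-0.284 -0.097 -0.954]
```

View pics/w1.png

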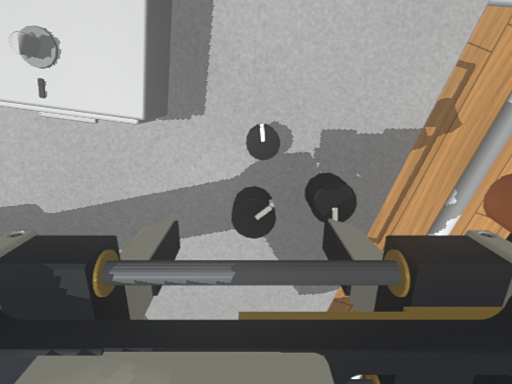

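Wrist view: the target knob is at (262,140) with its ridge pointing up. The spindle is at (38,46) and the lock bar at (42,88), both at the edge of the picture. I'll measure the knob, and the spindle roughly.

```bash
cat >> h.py <<'E'
def knob(c,box,ztop,thr=120):
    u0,v0,u1,v1=box; W=world(c); g=c["color"].max(2); S=np.zeros(g.shape,bool); S[v0:v1,u0:u1]=1
    t=S&(abs(W[...,2]-ztop)<.006)
    t=cv2.morphologyEx(t.astype(np.uint8),cv2.MORPH_OPEN,np.ones((3,3)))
    cs=max(cv2.findContours(t,cv2.RETR_EXTERNAL,cv2.CHAIN_APPROX_NONE)[0],key=cv2.contourArea)
    P=np.array([ray(c,u,v,ztop) for u,v in cs[:,0]]).astype(np.float32)[:,:2]
    (x,y),(a,b),_=cv2.fitEllipse(P)
    w=cv2.erode(t,np.ones((3,3)))>0; w&=g>thr; ys,xs=np.where((S&(t>0))&(g>thr))
    R=np.array([ray(c,u,v,ztop+.0025) for u,v in zip(xs,ys)])[:,:2]
    vx,vy,x0,y0=cv2.fitLine(R.astype(np.float32),cv2.DIST_L2,0,.01,.01).ravel()
    d=np.array([vx,vy]); 
    m=R.mean(0)-[x,y]; d=d*np.sign(d@m)
    return np.array([x,y]),(a,b),np.arctan2(d[1],d[0]),np.arctan2(m[1],m[0]),len(xs),np.hypot(*m)
E
python3 - <<'E'
from h import *
c=load("w1.npz"); print(knob(c,(235,110,295,175),.04))
W=world(c); print("table",np.median(W[60:90,220:245,2]), "deck",np.median(W[60:80,90:120,2]))
for u,v in((30,46),(38,46),(50,46),(42,88)): print(u,v,W[v,u].round(4))
E
```

```text
Traceback (most recent call last):
  File "h.py", line 16, in knob
    (x,y),(a,b),_=cv2.fitEllipse(P)
                  ~~~~~~~~~~~~~~^^^
cv2.error: OpenCV(4.12.0) /io/opencv/modules/imgproc/src/shapedescr.cpp:356: error: (-215:Assertion failed) n >= 0 && (depth == CV_32F || depth == CV_32S) in function 'fitEllipseNoDirect'
```

```bash
sed -i 's/cv2.fitEllipse(P)/cv2.fitEllipse(np.ascontiguousarray(P).reshape(-1,1,2))/' h.py
python3 - <<'E'
from h import *
c=load("w1.npz")
W=world(c); print("table",np.median(W[60:90,220:245,2]), "deck",np.median(W[60:80,90:120,2]))
for u,v in((30,46),(38,46),(50,46),(42,88),(255,140),(262,150)): print(u,v,W[v,u].round(4))
print(knob(c,(235,110,295,175),.04))
E
```

```text
table 2.9369763280263422e-05 deck 0.09005110958912414
30 46 [ 0.4942 -0.0502  0.1068]
38 46 [ 0.4961 -0.0509  0.0975]
50 46 [ 0.4999 -0.0603  0.0945]
42 88 [ 0.4557 -0.0558  0.0927]
255 140 [ 0.4709 -0.2926  0.0401]
262 150 [ 0.4615 -0.3057  0.0408]
(array([ 0.47049999, -0.30289197]), (0.043762803077697754, 0.04464748501777649), np.float64(-0.1335212881270266), np.float64(0.625258735134986), 93, np.float64(0.010868969124174978))
```

```bash
sed -i 's/^    vx,vy/    R=R[np.hypot(*(R-[x,y]).T)<.0195]\n    vx,vy/' h.py
python3 - <<'E'
from h import *
c=load("w1.npz")
for t in(120,150,180,200): print(knob(c,(235,110,295,175),.04,t))
g=c["color"].max(2); print(g[118:150:2,252:276:2])
E
```

```text
(array([ 0.47049999, -0.30289197]), (0.043762803077697754, 0.04464748501777649), np.float64(0.39008889193931434), np.float64(0.3734861143370364), 93, np.float64(0.010841118504272716))
(array([ 0.47049999, -0.30289197]), (0.043762803077697754, 0.04464748501777649), np.float64(0.41578524317388543), np.float64(0.36329280148912724), 75, np.float64(0.011009090677385747))
(array([ 0.47049999, -0.30289197]), (0.043762803077697754, 0.04464748501777649), np.float64(0.43108671315678626), np.float64(0.36742913001908095), 71, np.float64(0.010902259280723706))
(array([ 0.47049999, -0.30289197]), (0.043762803077697754, 0.04464748501777649), np.float64(0.4508474714365174), np.float64(0.35812978752571384), 65, np.float64(0.010760373880243387))
[[173 172 167 170 171 169 170 176 173 173 173 173]
 [172 168 167 166 164 168 173 172 164 172 177 164]
 [173 174 172 165 162 165 173 169 173 167 119 114]
 [174 177 136 100 217 253  86  88 117 119 114 120]
 [176  93  59  56 234 236  75  59  62  90 116 117]
 [ 74  61  70  64 242 253 117  68  71  63  63 115]
 [ 64  73  73  63 243 250 168  65  71  70  66  77]
 [ 74  73  73  64 199 249 198  63  69  69  69  65]
 [ 73  72  71  66 181 250 208  62  69  69  69  66]
 [ 73  71  71  68 135 251 213  61  69  68  68  67]
 [ 71  71  71  67 124 252 219  61  67  69  67  67]
 [ 71  71  70  68  97 255 217  63  68  67  67  66]
 [ 70  70  70  69  63  82  68  65  67  66  66  65]
 [ 70  69  69  68  68  67  66  66  67  67  66  66]
 [ 69  69  68  69  66  68  67  66  65  66  65  65]
 [ 69  68  69  67  67  66  67  65  66  66  66  65]]
```

arm_command(fingers=[-1, -1, -1, -1, -1, -1, -1, -1], travel=[[0.075, -0.21, 0], [0.075, -0.21, 0], [0.075, -0.21, 0], [0.075, -0.21, 0], [0.075, -0.21, 0], [0.075, -0.21, 0], [0.075, -0.21, 0], [0.075, -0.21, 0]], dr=[[0, 0, 0], [0, 0, 0], [0, 0, 0], [0, 0, 0], [0, 0, 0], [0, 0, 0], [0, 0, 0], [0, 0, 0]])

```text
time: 1.48
tool_pos: [0.4414, -0.0758, 0.2465]
tool_rot: [3.141, 0.0, 0.334]
contact_force: [0.1, -0.4, 0.5]
opening: 0.0917
grip_force: 0.0
```

Run:
```python
from cell import *
from h import *
c=read_camera("wrist");c=read_camera("wrist"); np.savez("w2.npz",**c)
s=observe(); print(s["tool_pos"],s["tool_rot"],s["qpos"])
W=world(c); v,u=np.where((abs(W[...,2]-.116)<.004)&(abs(W[...,0]-.497)<.03)&(abs(W[...,1]+.055)<.03))
print(len(u),u.mean(),v.mean())
u0,v0=int(u.mean()),int(v.mean())
a=c["color"][max(0,v0-60):v0+80,u0-70:u0+70]; print("crop origin",u0-70,max(0,v0-60))
cv2.imwrite("pics/w2.png",cv2.resize(a,None,fx=4,fy=4,interpolation=cv2.INTER_CUBIC))
```

```text
[ 0.4415411  -0.0771524   0.24641125] [3.14115867e+00 3.40323675e-04 3.31087952e-01] [-3.43874885e-01  1.83886086e-01  1.68539435e+00 -5.76993935e-04
  1.27230679e+00  8.96003096e-01]
228 237.28070175438597 120.4342105263158
crop origin 167 60
```

View pics/w2.png

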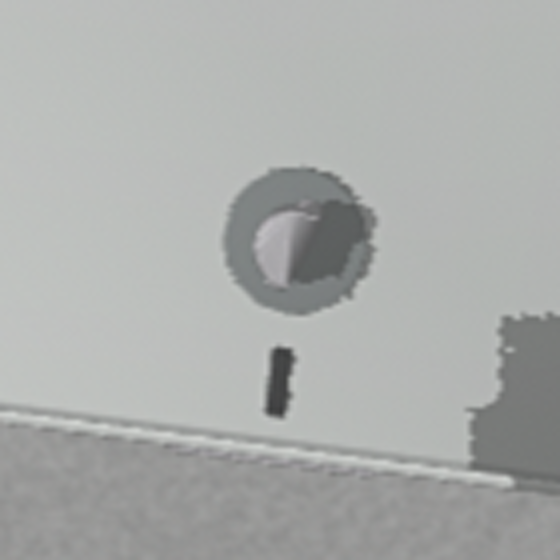

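Crop: the boss is around (300,240), and the D-shaft top is the bright left part, with its flat edge at about (300,245) facing right and a shadow beside it. The lock bar is at (280,382). I'll measure them.

Run:
```python
from h import *
c=load("w2.npz"); W=world(c); g=c["color"].max(2).astype(int)
print("table",np.median(W[220:230,180:230,2]),"deck",np.median(W[80:100,180:210,2]))
# boss outline: darker than deck
S=np.zeros(g.shape,bool); S[95:145,215:268]=1
m=((W[...,2]>.0925)&S).astype(np.uint8); 
b=((abs(W[...,2]-.094)<.0012)&S).astype(np.uint8)
b2=cv2.morphologyEx(((g<165)&S).astype(np.uint8),cv2.MORPH_CLOSE,np.ones((9,9)))
for mm in (m,b2):
  cs=max(cv2.findContours(mm,cv2.RETR_EXTERNAL,cv2.CHAIN_APPROX_NONE)[0],key=cv2.contourArea)
  P=np.array([ray(c,u,v,.094)[:2] for u,v in cs[:,0]],np.float32).reshape(-1,1,2)
  print("boss",cv2.fitEllipse(P))
# bar
B=np.zeros(g.shape,bool); B[142:168,228:245]=1; v,u=np.where(B&(g<100))
Q=np.array([ray(c,a,d,.093)[:2] for a,d in zip(u,v)],np.float32); print("bar",cv2.minAreaRect(Q),Q.mean(0))
vx,vy,_,_=cv2.fitLine(Q,2,0,.01,.01).ravel(); print("bar dir",np.arctan2(vy,vx))
# shaft top
t=(abs(W[...,2]-.116)<.004)&S; t=t&(g>120)
v,u=np.where(t); Q=np.array([ray(c,a,d,.116)[:2] for a,d in zip(u,v)],np.float32)
print("shaft top n",len(u),Q.mean(0),cv2.minEnclosingCircle(Q), "z",np.median(W[t][:,2]))
np.save("st.npy",Q)
# front edge of unit: deck edge
d=((abs(W[...,2]-.09)<.003)).astype(np.uint8)
for r in range(108,136,2): print(r,''.join('%4d'%x for x in (W[r,222:262:2,2]*1000)), )
```

```text
table -2.598639230567505e-05 deck 0.08999789658896618
boss ((0.49422523379325867, -0.045946646481752396), (0.03809058293700218, 0.0384613499045372), 120.74779510498047)
boss ((0.4948582649230957, -0.04737989604473114), (0.03869868442416191, 0.041312213987112045), 26.25591278076172)
bar ((0.4556272029876709, -0.05432792752981186), (0.019037939608097076, 0.005193562246859074), 11.976790428161621) [ 0.45567635 -0.05432209]
bar dir 0.20406868
shaft top n 182 [ 0.49425262 -0.0426113 ] ((0.494191437959671, -0.04572411626577377), 0.009859844110906124) z 0.11596385193496782
108   91  90  89  94  93  94  92  93  93  94  94  94  94  93  92  94  89  89  89  89
110   90  89  93  95  93  94  93  93  94  94 105 104  93  93  93  93  95  88  88  90
112   89  93  93  92  94  94  95 111 115 116 114 107 105  94  92  93  93  89  89  89
114   89  92  95  94  93  93 116 116 115 115 115 114 106  93  94  94  94  93  90  89
116   89  93  93  93  93 114 116 116 115 116 115 115 115  93  93  93  94  94  89  90
118   92  94  94  94  94 114 114 116 115 118 115 117  92  92  93  94  94  93  90  89
120   89  93  95  94 116 116 115 116 115 115 115 116  94  95  95  95  93  93  90  89
122   89  94  93  94 114 115 116 115 116 115 115  94  94  94  94  93  93  94  90  90
124   89  94  94  94 114 115 115 115 116 116 115  94  93  92  94  92  93  93  90  89
126   90  94  93  94  93 116 115 114 116 116  94  94  93  93  94  94  94  93  89  91
128   89  89  94  94  94 115 117 115 116 117  93  93  94  94  93  93  94  92  90  90
130   89  90  94  93  93  92 105 114 115  93  93  93  94  93  94  95  94  89  90  89
132  404  90  90  93  92  93  93 103  94  93  93  94  93  95  93  93  89  88  90  89
134   91  89  89  88  94  93  94  94  95  93  93  93  94  94  92  90  91  89  90  90
```

Run:
```python
from h import *
c=load("w2.npz"); W=world(c)
S=np.zeros((384,512),bool); S[105:136,222:262]=1
z=c["z_map"]; m=S&(W[...,2]>.105)
e=[]
for r in range(112,131):
    u=np.where(m[r])[0].max()+.5; e.append(ray(c,u,r,.116)[:2])
e=np.array(e,np.float32); A=np.array([.4942,-.0459])
vx,vy,x,y=cv2.fitLine(e[1:-1],cv2.DIST_HUBER,0,.001,.001).ravel()
n=np.array([vy,-vx]); d=n@(np.array([x,y])-A); n*=np.sign(d)
yawm=np.arctan2(-.0084,-.0386)
a=np.arctan2(n[1],n[0]); print("flat dist",abs(d),"angle",a,"ccw of mark",(a-yawm)%(2*np.pi))
print(((e-A)@n).round(4))
v,u=np.where(m); Q=np.array([ray(c,a_,b,.116)[:2] for a_,b in zip(u,v)],np.float32); 
cen=Q.mean(0); print("centroid dir method",np.arctan2(*(A-cen)[::-1]),np.hypot(*(A-cen)), "area",len(u))
```

```text
flat dist 0.004004973953582547 angle -1.6867163 ccw of mark 1.2406005518772858
[0.0027 0.0032 0.0036 0.004  0.0044 0.0039 0.0044 0.0039 0.0043 0.0038
 0.0042 0.0037 0.0041 0.0157 0.0041 0.0036 0.004  0.0035 0.0039]
centroid dir method -1.9822148183741661 0.002111203336308012 area 251
```

Run:
```python
from h import *
from scipy.optimize import least_squares
c=load("w2.npz"); W=world(c)
S=np.zeros((384,512),bool); S[105:136,222:262]=1
m=(S&(W[...,2]>.111)).astype(np.uint8); m=cv2.morphologyEx(m,cv2.MORPH_OPEN,np.ones((3,3)));m=cv2.morphologyEx(m,cv2.MORPH_CLOSE,np.ones((3,3)))
for r in range(108,134): print(r,''.join('.#'[x] for x in m[r,225:255]))
cs=max(cv2.findContours(m,0,cv2.CHAIN_APPROX_NONE)[0],key=cv2.contourArea)
P=np.array([ray(c,u,v,.116)[:2] for u,v in cs[:,0]])*1e3
def f(p):  # signed distance to D outline (circle radius rr cut by chord)
    d=P-p[:2]; n=np.array([np.cos(p[2]),np.sin(p[2])])
    return np.maximum(np.hypot(*d.T)-p[3], d@n-p[4])
for a0 in(-1.5,-2,):
  s=least_squares(f,[494.2,-45.9,a0,9.7,4],loss='soft_l1',f_scale=.4); print(s.x.round(3),s.cost)
```

```text
108 ..............................
109 ..............................
110 ..............................
111 ..............................
112 ...........#######............
113 ..........##########..........
114 ........#############.........
115 .......##############.........
116 ......###############.........
117 ......###############.........
118 ......###############.........
119 .....###############..........
120 .....###############..........
121 .....##############...........
122 .....##############...........
123 .....#############............
124 .....#############............
125 ......###########.............
126 ......###########.............
127 .......#########..............
128 .......#########..............
129 ........#######...............
130 ..........#####...............
131 ..............................
132 ..............................
133 ..............................
[494.423 -45.726  -1.701   9.377   3.641] 1.681170701634878
[494.423 -45.726  -1.701   9.377   3.641] 1.6811707016346098
```

Axis (0.494,-0.046), unit yaw 0.21, flat facing -1.70 rad, which is 1.23 rad CCW of the mark. The knob is at (0.471,-0.303) with its pointer at 0.40. I'll grasp with yaw about 2.6, which keeps joint 6 in range throughout.

arm_command(fingers=[-1, -1, -1, -1, -1, -1, -1, -1], travel=[[-0.02, 0.254, 0], [-0.02, 0.254, 0], [-0.02, 0.254, 0], [-0.02, 0.254, 0], [-0.02, 0.254, 0.045], [-0.02, 0.254, 0.045], [-0.02, 0.254, 0.045], [-0.02, 0.254, 0.045]], dr=[[0, 0, -7], [0, 0, -14], [0, 0, -21], [0, 0, -28], [0, 0, -35], [0, 0, -42], [0, 0, -49], [0, 0, -56]])

```text
time: 2.25
tool_pos: [0.5035, -0.3283, 0.1975]
tool_rot: [-3.137, -0.001, 1.309]
contact_force: [-1.3, 0.7, -0.1]
opening: 0.0917
grip_force: 0.0
```

arm_command(fingers=[-1, -1, -1, -1, -1, -1, -1, -1], travel=[[0, 0, 0], [0, 0, 0], [0, 0, 0], [0, 0, 0], [0, 0, 0], [0, 0, 0], [0, 0, 0], [0, 0, 0]], dr=[[0, 0, -7], [0, 0, -14], [0, 0, -21], [0, 0, -28], [0, 0, -35], [0, 0, -42], [0, 0, -49], [0, 0, -56]])

```text
time: 2.92
tool_pos: [0.5044, -0.3248, 0.201]
tool_rot: [-3.141, -0.001, 2.29]
contact_force: [-0.6, -0.1, -0.1]
opening: 0.0918
grip_force: 0.0
```

arm_command(fingers=[-1, -1, -1, -1, -1], travel=[[0, 0, 0], [0, 0, 0], [0, 0, 0], [0, 0, 0], [0, 0, 0]], dr=[[0, 0, -7], [0, 0, -14], [0, 0, -18], [0, 0, -18], [0, 0, -18]])

```text
time: 3.33
tool_pos: [0.5046, -0.3242, 0.2011]
tool_rot: [-3.141, -0.001, 2.596]
contact_force: [0.2, 0.9, -0.3]
opening: 0.092
grip_force: 0.0
```

Run:
```python
from cell import *
from h import *
c=read_camera("wrist");c=read_camera("wrist"); np.savez("w3.npz",**c)
s=observe(); print(s["time"],s["tool_pos"],s["tool_rot"],s["qpos"],(-c["R"].T@c["t"]).round(3))
u,v,w=c["R"]@[.471,-.303,.04]+c["t"]; u=int(u/w*c["fx"]+c["cx"]);v=int(v/w*c["fy"]+c["cy"]); print(u,v)
cv2.imwrite("pics/w3.png",c["color"])
print(knob(c,(u-32,max(0,v-32),u+32,v+32),.04,150))
```

```text
3.4333 [ 0.50486497 -0.32363316  0.20128184] [-3.14153389e+00 -3.44605397e-04  2.59733977e+00] [-6.97730234e-01  4.99068681e-01  1.34719069e+00 -1.15078431e-04
  1.29566486e+00 -1.72424240e+00] [ 0.434 -0.282  0.359]
251 138
(array([ 0.4697946 , -0.30388144]), (0.043674953281879425, 0.04466112703084946), np.float64(0.4287900060648967), np.float64(0.430103250448776), 86, np.float64(0.011621614866816468))
```

arm_command(fingers=[-1, -1, -1, -1, -1, -1, -1, -1], travel=[[0.04, -0.001, 0.02], [0.04, -0.001, 0.06], [0.04, -0.001, 0.1], [0.04, -0.001, 0.13], [0.04, -0.001, 0.155], [0.04, -0.001, 0.175], [0.04, -0.001, 0.19], [0.04, -0.001, 0.196]], dr=[[0, 0, 0], [0, 0, 0], [0, 0, 0], [0, 0, 0], [0, 0, 0], [0, 0, 0], [0, 0, 0], [0, 0, 0]])

```text
time: 4.1
tool_pos: [0.4693, -0.3025, 0.0032]
tool_rot: [3.141, -0.004, 2.599]
contact_force: [-0.9, -0.6, -0.5]
opening: 0.092
grip_force: 0.0
```

arm_command(fingers=[0, 1, 1, 1, 1, 1, 1, 1], travel=[[0, 0, 0], [0, 0, 0], [0, 0, 0], [0, 0, 0], [0, 0, 0], [0, 0, 0], [0, 0, 0], [0, 0, 0]], dr=[[0, 0, 0], [0, 0, 0], [0, 0, 0], [0, 0, 0], [0, 0, 0], [0, 0, 0], [0, 0, 0], [0, 0, 0]], squeeze=25)

```text
time: 4.77
tool_pos: [0.4707, -0.3031, 0.0059]
tool_rot: [-3.141, 0.001, 2.601]
contact_force: [-1.3, 0.4, 2.8]
opening: 0.0453
grip_force: 25.0
```

arm_command(fingers=[1, 1, 1, 1, 1, 1, 1, 1], travel=[[0, 0, -0.015], [0, 0, -0.05], [0, 0, -0.09], [0, 0, -0.13], [0, 0, -0.16], [0.02, 0.04, -0.175], [0.04, 0.075, -0.175], [0.055, 0.11, -0.175]], dr=[[0, 0, 0], [0, 0, 0], [0, 0, 0], [0, 0, 0], [0, 0, 6.5], [0, 0, 13], [0, 0, 20], [0, 0, 27]])

```text
time: 5.43
tool_pos: [0.4794, -0.184, 0.1819]
tool_rot: [3.14, 0.002, 2.132]
contact_force: [1.0, -0.3, 0.3]
opening: 0.0453
grip_force: 25.0
```

```bash
cat > go.py <<'E'
import sys,numpy as np
from cell import *
x,y,yaw=map(float,sys.argv[1:4]); s=observe(); p=s["tool_pos"]; w=s["tool_rot"][2]
d=np.array([x,y])-p[:2]
print(s["time"],"p",p.round(4),"rpy",s["tool_rot"].round(4),"q6",s["qpos"][5].round(3),"F",s["contact_force"].round(2),"T",s["torque"].round(3),"open",s["opening"],s["grip_force"])
print("travel",round(d@[np.cos(w),np.sin(w)],4),round(d@[np.sin(w),-np.cos(w)],4),"wz deg",round(-np.degrees(yaw-w),2))
E
python3 go.py .4942 -.0463 .48
```

```text
5.4333 p [ 0.4794 -0.184   0.1819] rpy [3.1404e+00 2.0000e-03 2.1317e+00] q6 -1.077 F [ 0.99 -0.32  0.25] T [ 0.03  -0.211 -0.009] open 0.04532194275328443 24.991682141340732
travel 0.1087 0.0858 wz deg 94.63
```

arm_command(fingers=[1, 1, 1, 1, 1, 1, 1, 1], travel=[[0.03, 0.022, 0], [0.055, 0.045, 0], [0.085, 0.065, 0], [0.109, 0.086, 0], [0.109, 0.086, 0], [0.109, 0.086, 0], [0.109, 0.086, 0], [0.109, 0.086, 0]], dr=[[0, 0, 7], [0, 0, 14], [0, 0, 21], [0, 0, 28], [0, 0, 35], [0, 0, 42], [0, 0, 49], [0, 0, 56]])

```text
time: 6.1
tool_pos: [0.4932, -0.0463, 0.1805]
tool_rot: [-3.141, 0.0, 1.165]
contact_force: [-0.5, 0.5, -0.4]
opening: 0.0453
grip_force: 25.0
```

arm_command(fingers=[1, 1, 1, 1, 1, 1, 1, 1], travel=[[0, 0, 0], [0, 0, 0], [0, 0, 0], [0, 0, 0], [0, 0, 0], [0, 0, 0], [0, 0, 0], [0, 0, 0]], dr=[[0, 0, 7], [0, 0, 14], [0, 0, 21], [0, 0, 28], [0, 0, 35], [0, 0, 38], [0, 0, 38], [0, 0, 38]])

```text
time: 6.77
tool_pos: [0.4932, -0.0468, 0.1805]
tool_rot: [-3.142, 0.0, 0.509]
contact_force: [-0.2, 0.5, -0.3]
opening: 0.0453
grip_force: 25.0
```

```bash
python3 go.py .4942 -.0463 .48
python3 - <<'E'
from cell import *
from h import *
c=read_camera("wrist"); np.savez("w4.npz",**c)
cv2.imwrite("pics/w4.png",c["color"])
E
```

```text
6.7667 p [ 0.4932 -0.0468  0.1805] rpy [-3.1416e+00  2.0000e-04  5.0890e-01] q6 0.813 F [-0.22  0.5  -0.26] T [-0.046 -0.061 -0.006] open 0.04528652040007587 25.000160376123972
travel 0.0011 0.0001 wz deg 1.66
```

View pics/w4.png

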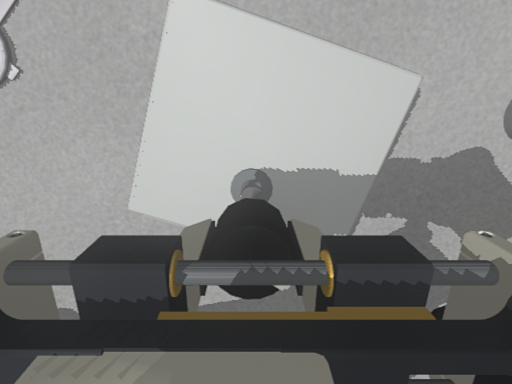

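arm_command(fingers=[1, 1, 1, 1, 1, 1, 1, 1], travel=[[0.001, 0, 0.02], [0.001, 0, 0.035], [0.001, 0, 0.045], [0.001, 0, 0.05], [0.001, 0, 0.054], [0.001, 0, 0.056], [0.001, 0, 0.056], [0.001, 0, 0.056]], dr=[[0, 0, 1.6], [0, 0, 1.6], [0, 0, 1.6], [0, 0, 1.6], [0, 0, 1.6], [0, 0, 1.6], [0, 0, 1.6], [0, 0, 1.6]])

```text
time: 7.48
tool_pos: [0.4945, -0.0464, 0.125]
tool_rot: [3.141, -0.001, 0.479]
contact_force: [-0.2, -0.6, -0.3]
opening: 0.0454
grip_force: 25.0
```

```bash
python3 go.py .4942 -.0463 .48
```

```text
7.4833 p [ 0.4945 -0.0464  0.125 ] rpy [ 3.1409e+00 -6.0000e-04  4.7920e-01] q6 0.844 F [-0.21 -0.6  -0.32] T [-0.016 -0.003  0.044] open 0.04535306759327344 24.99993980946101
travel -0.0002 -0.0002 wz deg -0.05
```

Now I'll go down in small steps until it touches.

arm_command(fingers=[1, 1, 1, 1, 1, 1], travel=[[0, 0, 0.001], [0, 0, 0.002], [0, 0, 0.003], [0, 0, 0.004], [0, 0, 0.005], [0, 0, 0.005]], dr=[[0, 0, 0], [0, 0, 0], [0, 0, 0], [0, 0, 0], [0, 0, 0], [0, 0, 0]])

```text
time: 7.98
tool_pos: [0.4942, -0.0463, 0.1194]
tool_rot: [3.142, 0.0, 0.479]
contact_force: [-0.1, -0.0, 0.1]
opening: 0.0452
grip_force: 25.0
```

```bash
python3 go.py .4942 -.0463 .48
```

```text
7.9833 p [ 0.4942 -0.0463  0.1194] rpy [3.1415 0.     0.479 ] q6 0.844 F [-0.06 -0.04  0.07] T [ 0.026 -0.095 -0.022] open 0.04515168431843296 24.999994814481283
travel -0.0 -0.0 wz deg -0.06
```

arm_command(fingers=[1, 1, 1, 1, 1], travel=[[0, 0, 0.001], [0, 0, 0.002], [0, 0, 0.003], [0, 0, 0.004], [0, 0, 0.004]], dr=[[0, 0, 0], [0, 0, 0], [0, 0, 0], [0, 0, 0], [0, 0, 0]])

```text
time: 8.4
tool_pos: [0.4942, -0.0463, 0.1153]
tool_rot: [-3.142, 0.0, 0.479]
contact_force: [1.0, -1.0, -0.9]
opening: 0.0454
grip_force: 25.0
```

```bash
python3 go.py .4942 -.0463 .48
```

```text
8.4 p [ 0.4942 -0.0463  0.1153] rpy [-3.1416e+00  1.0000e-04  4.7900e-01] q6 0.844 F [ 0.99 -1.02 -0.92] T [ 0.033 -0.13   0.001] open 0.04544926450443008 24.999796383954447
travel -0.0 0.0 wz deg -0.06
```

arm_command(fingers=[1, 1, 1, 1, 1, 1, 1], travel=[[0, 0, 0.001], [0, 0, 0.002], [0, 0, 0.003], [0, 0, 0.004], [0, 0, 0.005], [0, 0, 0.006], [0, 0, 0.006]], dr=[[0, 0, 0], [0, 0, 0], [0, 0, 0], [0, 0, 0], [0, 0, 0], [0, 0, 0], [0, 0, 0]])

```text
time: 8.98
tool_pos: [0.4944, -0.0464, 0.1096]
tool_rot: [3.141, -0.0, 0.479]
contact_force: [1.1, -0.4, 0.1]
opening: 0.0451
grip_force: 25.0
```

```bash
python3 go.py .4942 -.0463 .48
```

```text
8.9833 p [ 0.4944 -0.0464  0.1096] rpy [ 3.1411e+00 -3.0000e-04  4.7900e-01] q6 0.844 F [ 1.13 -0.44  0.12] T [-0.084 -0.154  0.01 ] open 0.04514712541147357 25.00001156563428
travel -0.0001 -0.0002 wz deg -0.06
```

arm_command(fingers=[1, 1, 1, 1], travel=[[0, 0, 0.001], [0, 0, 0.002], [0, 0, 0.003], [0, 0, 0.003]], dr=[[0, 0, 0], [0, 0, 0], [0, 0, 0], [0, 0, 0]], squeeze=40)

```text
time: 9.32
tool_pos: [0.4942, -0.0463, 0.1062]
tool_rot: [-3.142, 0.0, 0.479]
contact_force: [1.2, -1.2, -2.1]
opening: 0.0447
grip_force: 40.0
```

```bash
python3 go.py .4942 -.0463 .48
```

```text
9.3167 p [ 0.4942 -0.0463  0.1062] rpy [-3.1416e+00  2.0000e-04  4.7900e-01] q6 0.844 F [ 1.16 -1.22 -2.05] T [-0.045 -0.335  0.036] open 0.04469812095877043 39.999787797160025
travel 0.0 -0.0 wz deg -0.06
```

Little resistance so far, so I'll check that the knob hasn't slipped up in the fingers, using the depth of its visible top.

Run:
```python
from cell import *
from h import *
c4=load("w4.npz")
c=read_camera("wrist"); np.savez("w5.npz",**c)
for k,p in((c4,.1805),(c,observe()["tool_pos"][2])):
    W=world(k); B=W[205:235,225:280]; print("TCP",p,"knob z-TCP by row (mm):",[int(x) for x in 1e3*(np.median(B[::3,:,2],1)-p)])
a=np.hstack([x["color"][140:310,160:350] for x in(c4,c)])
cv2.imwrite("pics/w5.png",cv2.resize(a,None,fx=2,fy=2,interpolation=cv2.INTER_CUBIC))
```

```text
TCP 0.1805 knob z-TCP by row (mm): [2, 7, 12, 16, 21, 25, 29, 32, 33, 33]
TCP 0.10617786937819003 knob z-TCP by row (mm): [2, 8, 12, 17, 21, 25, 29, 32, 33, 33]
```

View pics/w5.png

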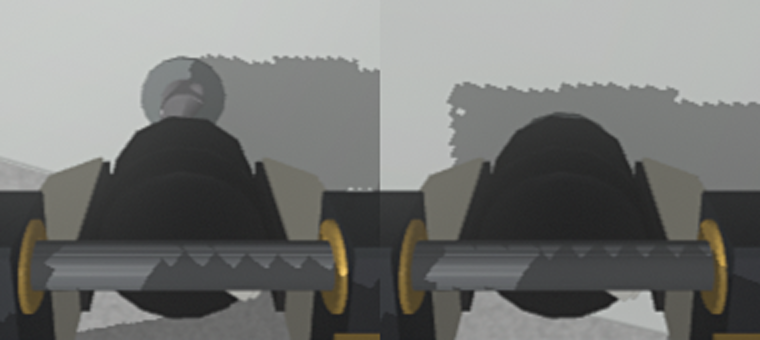

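The picture shows the knob held straight, with no slip and the boss just visible behind it. I'll carry on pushing.

arm_command(fingers=[1, 1, 1, 1], travel=[[0, 0, 0.001], [0, 0, 0.002], [0, 0, 0.002], [0, 0, 0.002]], dr=[[0, 0, 0], [0, 0, 0], [0, 0, 0], [0, 0, 0]])

```text
time: 9.7
tool_pos: [0.4941, -0.0463, 0.1042]
tool_rot: [-3.141, 0.0, 0.479]
contact_force: [2.0, -0.4, -3.4]
opening: 0.045
grip_force: 40.0
```

```bash
python3 go.py .4942 -.0463 .48
```

```text
9.7 p [ 0.4941 -0.0463  0.1042] rpy [-3.1414e+00  3.0000e-04  4.7900e-01] q6 0.844 F [ 2.01 -0.4  -3.36] T [ 0.001 -0.367 -0.043] open 0.045021437900742985 39.99966812609273
travel 0.0001 0.0001 wz deg -0.06
```

arm_command(fingers=[1, 1, 1, 1], travel=[[0, 0, 0.001], [0, 0, 0.002], [0, 0, 0.003], [0, 0, 0.003]], dr=[[0, 0, 0], [0, 0, 0], [0, 0, 0], [0, 0, 0]])

```text
time: 10.03
tool_pos: [0.4941, -0.0463, 0.1011]
tool_rot: [-3.141, 0.0, 0.479]
contact_force: [2.1, -0.5, -4.7]
opening: 0.0455
grip_force: 40.0
```

```bash
python3 go.py .4942 -.0463 .48
```

```text
10.0333 p [ 0.4941 -0.0463  0.1011] rpy [-3.1414e+00  2.0000e-04  4.7890e-01] q6 0.844 F [ 2.14 -0.52 -4.74] T [-0.068 -0.44   0.042] open 0.04545126090100132 39.99930260081783
travel 0.0 0.0001 wz deg -0.06
```

arm_command(fingers=[1, 1, 1], travel=[[0, 0, 0.001], [0, 0, 0.001], [0, 0, 0.001]], dr=[[0, 0, 0], [0, 0, 0], [0, 0, 0]])

```text
time: 10.28
tool_pos: [0.4941, -0.0462, 0.1004]
tool_rot: [-3.141, 0.0, 0.479]
contact_force: [2.1, 0.3, -3.1]
opening: 0.045
grip_force: 40.0
```

```bash
python3 go.py .4942 -.0463 .48
```

```text
10.2833 p [ 0.4941 -0.0462  0.1004] rpy [-3.1414e+00  3.0000e-04  4.7900e-01] q6 0.844 F [ 2.09  0.29 -3.1 ] T [-0.022 -0.352 -0.02 ] open 0.04502412980516801 39.99960324366839
travel 0.0001 0.0001 wz deg -0.06
```

arm_command(fingers=[1, 1, 1], travel=[[0, 0, 0.001], [0, 0, 0.001], [0, 0, 0.001]], dr=[[0, 0, 0], [0, 0, 0], [0, 0, 0]])

```text
time: 10.53
tool_pos: [0.4942, -0.0462, 0.0999]
tool_rot: [3.141, -0.0, 0.479]
contact_force: [0.1, 0.2, 3.7]
opening: 0.0453
grip_force: 40.0
```

```bash
python3 go.py .4942 -.0463 .48
```

```text
10.5333 p [ 0.4942 -0.0462  0.0999] rpy [ 3.1415e+00 -2.0000e-04  4.7900e-01] q6 0.844 F [0.14 0.19 3.67] T [ 0.137  0.02  -0.02 ] open 0.0453160632442614 40.00056772024891
travel -0.0 0.0001 wz deg -0.06
```

arm_command(fingers=[1, 1, 1], travel=[[0, 0, 0.0006], [0, 0, 0.0006], [0, 0, 0.0006]], dr=[[0, 0, 0], [0, 0, 0], [0, 0, 0]])

```text
time: 10.78
tool_pos: [0.4943, -0.0462, 0.0999]
tool_rot: [3.141, -0.001, 0.479]
contact_force: [-1.7, 0.2, 9.2]
opening: 0.045
grip_force: 40.0
```

```bash
python3 go.py .4942 -.0463 .48
```

```text
10.7833 p [ 0.4943 -0.0462  0.0999] rpy [ 3.1411e+00 -6.0000e-04  4.7910e-01] q6 0.844 F [-1.69  0.18  9.19] T [0.236 0.354 0.007] open 0.04504027494374263 40.001463477747166
travel -0.0001 0.0 wz deg -0.05
```

It is fully home, with a hard stop at the right height. I'll relieve the push and turn it clockwise.

arm_command(fingers=[1, 1, 1, 1, 1, 1, 1, 1], travel=[[0, 0, -0.0006], [0, 0, -0.0006], [0, 0, -0.0006], [0, 0, -0.0006], [0, 0, -0.0006], [0, 0, -0.0006], [0, 0, -0.0006], [0, 0, -0.0006]], dr=[[0, 0, 0], [0, 0, 5], [0, 0, 10], [0, 0, 15], [0, 0, 20], [0, 0, 25], [0, 0, 30], [0, 0, 35]])

```text
time: 11.45
tool_pos: [0.4943, -0.0466, 0.0999]
tool_rot: [3.141, -0.0, -0.136]
contact_force: [0.1, -1.3, 4.0]
opening: 0.0449
grip_force: 40.0
```

```bash
python3 go.py .4942 -.0462 -.75
```

```text
11.45 p [ 0.4943 -0.0466  0.0999] rpy [ 3.141e+00 -5.000e-04 -1.358e-01] q6 1.459 F [ 0.14 -1.34  4.  ] T [0.027 0.177 0.094] open 0.04487773043317519 39.996246158366375
travel -0.0001 -0.0004 wz deg 35.19
```

Torque is about 0.09 N m, as expected, so the shaft is turning with the knob.

arm_command(fingers=[1, 1, 1, 1, 1, 1, 1, 1], travel=[[0, 0, 0], [0, 0, 0], [0, 0, 0], [0, 0, 0], [0, 0, 0], [0, 0, 0], [0, 0, 0], [0, 0, 0]], dr=[[0, 0, 5], [0, 0, 10], [0, 0, 15], [0, 0, 20], [0, 0, 25], [0, 0, 30], [0, 0, 35], [0, 0, 35]])

```text
time: 12.12
tool_pos: [0.4941, -0.0463, 0.0999]
tool_rot: [3.141, -0.0, -0.747]
contact_force: [-1.3, 1.0, 5.0]
opening: 0.0453
grip_force: 40.0
```

```bash
python3 go.py .4942 -.0462 -.75
```

```text
12.1167 p [ 0.4941 -0.0463  0.0999] rpy [ 3.1415e+00 -1.0000e-04 -7.4710e-01] q6 2.07 F [-1.32  0.98  5.  ] T [0.229 0.164 0.065] open 0.04530570928298923 40.00183236205885
travel 0.0 -0.0001 wz deg 0.16
```

arm_command(fingers=[-1, -1, -1, -1, -1, -1, -1, -1], travel=[[0, 0, 0], [0, 0, 0], [0, 0, 0], [0, 0, 0], [0, 0, -0.01], [0, 0, -0.04], [0, 0, -0.08], [0, 0, -0.12]], dr=[[0, 0, 0], [0, 0, 0], [0, 0, 0], [0, 0, 0], [0, 0, 0], [0, 0, 0], [0, 0, 0], [0, 0, 0]])

```text
time: 12.78
tool_pos: [0.4933, -0.0461, 0.2201]
tool_rot: [3.14, 0.003, -0.743]
contact_force: [1.3, -0.3, 0.2]
opening: 0.0909
grip_force: 0.0
```

arm_command(fingers=[-1, -1, -1, -1], travel=[[-0.03, 0, -0.02], [-0.06, 0, -0.02], [-0.06, 0, -0.02], [-0.06, 0, -0.02]], dr=[[0, 0, 0], [0, 0, 0], [0, 0, 0], [0, 0, 0]])

```text
time: 13.12
tool_pos: [0.4494, -0.0051, 0.2399]
tool_rot: [-3.141, -0.001, -0.741]
contact_force: [-0.6, 0.3, 0.8]
opening: 0.0917
grip_force: 0.0
```

```bash
python3 go.py .4942 -.0462 -.75
python3 - <<'E'
from cell import *
from h import *
read_camera("wrist");c=read_camera("wrist"); np.savez("w6.npz",**c)
def px(X):
    u,v,w=c["R"]@X+c["t"]; return int(u/w*c["fx"]+c["cx"]),int(v/w*c["fy"]+c["cy"])
u,v=px([.494,-.046,.134]); print(u,v)
W=world(c); t=W[v-5:v+6,u-25:u+26,2]; print("top z",np.median(t))
r=knob(c,(u-45,max(0,v-45),u+45,v+45),.134,150); print(r)
g=c["color"].max(2); a,b=px([.4556,-.0543,.093]); print(a,b)
B=np.zeros(g.shape,bool);B[b-18:b+19,a-18:a+19]=1
vv,uu=np.where(B&(g<100)&(W[...,2]<.1)&(W[...,2]>.087)); Q=np.array([ray(c,i,j,.093)[:2] for i,j in zip(uu,vv)],np.float32); print("bar",Q.mean(0),cv2.minAreaRect(Q))
d=Q.mean(0)-r[0]; print("bar dir",np.arctan2(d[1],d[0]),np.hypot(*d),"ptr",r[2],r[3])
y0=max(0,v-90);x0=u-90; cv2.imwrite("pics/w6.png",cv2.resize(c["color"][y0:y0+180,x0:x0+180],None,fx=3,fy=3,interpolation=cv2.INTER_CUBIC))
E
```

```text
13.1167 p [ 0.4494 -0.0051  0.2399] rpy [-3.1413e+00 -8.0000e-04 -7.4100e-01] q6 2.13 F [-0.65  0.26  0.78] T [ 0.053  0.039 -0.062] open 0.09173465312710997 0.0
travel 0.0608 0.0001 wz deg 0.52
250 124
top z 0.13395928492107487
(array([ 0.49376324, -0.04641246]), (0.043626368045806885, 0.04477625712752342), np.float64(-2.902374418519648), np.float64(-2.916748603257774), 123, np.float64(0.011249093675991344))
279 142
bar [ 0.45496696 -0.05468692] ((0.45545870065689087, -0.05448804423213005), (0.018381614238023758, 0.005611367058008909), 10.404991149902344)
bar dir -2.931461359420518 0.03966885026205663 ptr -2.902374418519648 -2.916748603257774
```

View pics/w6.png

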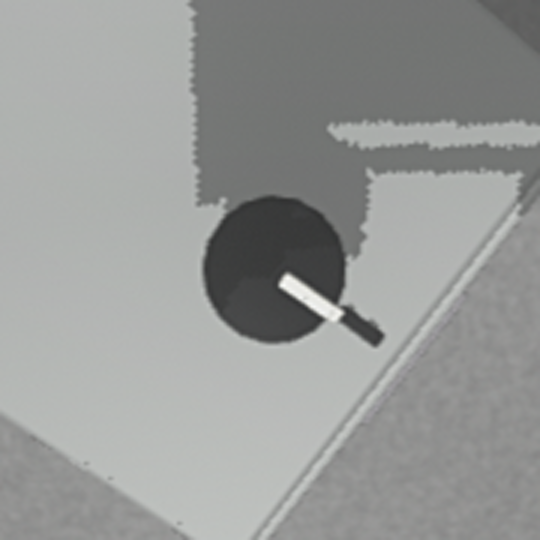

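The pointer at (315,298) lines up with the bar at (365,328), within about 0.02 rad. The knob top is at 0.134 m, so it is fully home, and the gripper is clear. Handing in.

```bash
python3 -c "
from cell import *
print(hand_in())"
```

```text
the job is handed in; nothing more can be done
None
```

The knob is back on its spindle and snapped fully home (top at 0.134 m). It is turned clockwise to within about 0.02 rad of the locked mark and released; the highest force I read while seating it was about 9 N, and I handed the job in at about 13 s.

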